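Load the mini oven and latch its door

TASK

Put the blue gratin dish into the mini oven: take the door down all the way without letting it drop, stand the dish upright on the wire rack that slides out with the door, and push the door back up until its spring catch has snapped and it is fully shut. Do not tip the dish, and leave the salt shaker, the spice jar and the garlic where they stand.

Things in the scene. Friction and masses are not known exactly. Their poses are not given: they have to be found in the camera images.
- door_hinge (a point): Middle of the door's hinge line on the dark mini oven (335 wide x 250 deep x 250 mm tall, fixed); does not turn with the door. x points level into the oven, y left along the hinge, z up. From here the cavity spans x 8 (front plane) to 244, y +-128, z -6 to +162 mm; worktop z -74, oven top z +176. Right of it (y < -128) is the control panel; its fixed knobs reach x -31.
- oven_door (a joint): Angle of the bottom-hinged door (rad): 0 upright and fully shut, 1.25 fully open, its top having come down towards the robot. A spring roller at the top edge holds it shut: pulling free takes about 10 N at the handle; closing meets it at about 0.11 and needs 10 to 15 N to snap past it (0.04) to 0. Elsewhere slight friction; left free well past upright, the door (0.6 kg) falls.
- door_handle (a point): Middle of the door's bar handle: round, 15 mm thick, 200 mm long along the oven's y, clear for 164 mm between two posts. In the door's frame 54 mm in front of and 146 mm above the hinge line; gap to the panel 38 mm. The panel is 16 mm thick, 274 wide, and ends 7 mm above the bar's axis. Bar height: shut 220 mm (30 below the oven's top); open 69 mm, hanging under the door.
- rack_spot (a point): Point on top of the flat wire rack (190 deep x 222 mm wide, 16 mm upstand only at its back edge), mid-width, 61 mm behind its front edge, always 120 mm above the worktop. Side links draw the rack out 93 mm as the door goes down and in as it goes up. Door open, this point is just under the oven's front edge (4 mm inside); a dish centred here is carried well inside as the door closes.
- dish: Blue stoneware gratin dish, open on top, loose: 152 long over its end lugs (along its x) x 62 wide (along its y) x 48 mm tall, walls 6 mm, about 0.3 kg. The two long sides are flat, parallel and upright over 70 mm in the middle. Origin: centre of its underside; z up.
- salt: Salt shaker, 44 mm wide, 90 mm tall, on the worktop; leave it alone. Origin: centre of its underside.
- spice: Spice jar with a red lid, 46 mm wide, 109 mm tall; leave it alone. Origin: centre of its underside.
- garlic: Head of garlic, about 50 mm; leave it alone. Origin: centre of its underside.

How it is judged:
By the outcome, as a careful person would: the job done as asked, in the order asked, and still so for the second after the job is handed in, with the robot touching nothing.
It also fails if it takes over 72 s, if anything falls off the work surface, if the arm or the gripper's body presses on something with over 40 N, if the wrist force passes 120 N, or if a joint passes its speed limit or range.

ROBOT

A 6-joint arm with a two-finger parallel gripper is mounted at the origin on a cart in front of the work surface, level with it; the furniture and walls round the work are solid. World frame = base frame: x ahead of the robot, y to its left, z up, the work surface at z = 0. Lengths are in m, angles in degrees, forces in N, time in s.
With the tool pointing down it reaches from about 0.3 to 0.75 m from the base axis. Payload 8.5 kg.
Tool frame: the origin (TCP) lies on the centre line of the jaws, within the pads' length; the fingertips stand 19 mm ahead of it and the grasp point (between the pads) is the TCP (env.tcp_to_tips is the z of the fingertips in the tool frame, in m); z points along the fingers, y is the line along which they close (so a half turn about z gives the same grasp; the last joint's range is limited). The gripper opens to 85 mm and grips with 20 to 120 N. Pads are 22 mm wide; open, the fingers measure 114 mm over their backs; the gripper's body (76 mm by 85 mm) begins 54 mm behind the grasp point. The pads swing forward as they close: fully open they stand 13 mm farther back than shut.
Start: joints at [56.935, 21.807, 74.336, -0, 83.858, -12.336], TCP at [0.195, 0.514, 0.25] pointing down, gripper open.
Joint ranges: [-178.18, 178.18], [-50.72, 133.34], [12.68, 142.11], [-81.47, 261.47], [9.98, 163.14], [-165.26, 165.26]. Speed limits (degrees/s): [136.94, 136.94, 180, 180, 180, 180].

INTERFACE

Orientations are given as a 3x3 rotation matrix whose columns are the frame's x, y, z axes.
In Python, from rig import env gives the robot as it stands.
- The arm moves only by the tool servo_tool, never from a script. Its argument "steps" is a list of rows, each an object of numbers: "tx", "ty", "tz": the shift along the world's x, y, z in cm; "yaw": the turn about the world's z in degrees; "claw": the finger opening in cm, from 0 to 8.54. In form: [{"tx": .., "ty": .., "tz": .., "yaw": .., "claw": ..}, ...]. A call has 1 to 20 rows; each row shifts and turns the commanded pose from where the row before left it; what a row does not reach is not made up. A row lasts 1/10 s, in which the tool goes at most 50 mm and 8.59 degrees, less where a joint would pass 70% of its speed; a pose out of reach is approached as far as the arm can. A call with a gripper value outside its range is refused whole. The fingers move at their own pace and stop on an object; "newtons" is the grip in N (left out, the last holds). Time passes only in rows, so rows that do not move let the fingers close. It gives the time, the measured TCP pose, the force, the opening and the grip force at its end, in the units of the state.
- env.observe(): the state, without advancing time (a new reading comes with each control period).
- env.get_image(name): name is "scene" or "top" or "wrist"; returns (picture, depth): 420x560x3 uint8, red, green, blue; 420x560 float32, m along the optical axis (not along the pixel's ray), 0 where there is no reading.
- env.camera_model(name): a dict with "fovy" (degrees; the focal length in pixels is half the picture's height over the tangent of half this angle, whatever the lens; pixels are square), "cx", "cy" (the principal point, pixels), "T" (4x4, takes a point from camera to world coordinates). Camera axes: x right, y down, z forward; pixel columns grow to the right and rows downward; lengths in m; the calibration is good to about 2 mm. The wrist camera is an equidistant fisheye: a pixel r from the principal point sees the ray r / f radians off the axis. A picture is of the moment at which its call begins: read the wrist's pose just before it. camera_model takes no time and is no camera call; for the wrist camera it gives the pose at the moment of the call.
- env.close_job(): hands the job in; it is judged then, once.
The state is a dict: "time_s": time; "q": joint angles; "qvel": joint speeds; "joint_efforts": joint torques, N m; "position": TCP position; "tool_rot": TCP orientation; "ft_force": force on the tool from outside, world axes, zero at the start; "wrist_torque": the same for the moment, N m; "grip_width": finger opening in m; "gripper_force": force on a finger pad.
Only numpy, scipy, OpenCV 4.12 (cv2) and the standard library are available. Lean on these libraries where they do the work, as an engineer would, in place of code of your own. Each camera call takes 0.05 s, during which the arm holds its last target. There are 200 camera calls.

## Working session

There is one attempt and no reset: what is moved stays moved. The work goes in short steps, Python scripts to look and compute and a tool call to move; the robot and the scene stay as the last step left them, time stands still between calls to the robot, and variables do not carry over. Pictures are saved under pics/ and viewed, at most 10 in all, crops included, and the job is handed in when it is done.

Besides the shell and the picture viewer there is one more tool, called after "Request:" as name(argument=value, ...), one argument or row to a line, values as JSON. servo_tool: Moves the arm, as the interface text tells. Its arguments: {"type":"object","properties":{"steps":{"type":"array"},"newtons":{"type":"number"}},"required":["steps"]}

```bash
mkdir -p pics; ls; cat > h.py <<'E'
import numpy as np, cv2
from rig import env
def cloud(name):
    im,d=env.get_image(name); m=env.camera_model(name)
    f=im.shape[0]/2/np.tan(np.radians(m['fovy']/2)); T=np.array(m['T'])
    v,u=np.mgrid[:420,:560]; P=np.stack([(u-m['cx'])/f*d,(v-m['cy'])/f*d,d],-1)@T[:3,:3].T+T[:3,3]
    P[d==0]=np.nan
    return im,P
E
python3 - <<'E'
from h import *
s=env.observe();print(s)
ims=[]
for n in ("scene","top"):
    im,P=cloud(n); np.save(f"{n}.npy",P); cv2.imwrite(f"pics/{n}1.png",im[...,::-1]); 
    hsv=cv2.cvtColor(im,cv2.COLOR_RGB2HSV)
    m=(hsv[...,0]>95)&(hsv[...,0]<130)&(hsv[...,1]>120)
    print(n,m.sum(),np.nanpercentile(P[m],[2,50,98],axis=0).round(3), env.camera_model(n)['T'])
E
```

```text
pics
{'time_s': 0.0, 'q': array([ 5.69352351e+01,  2.18430962e+01,  7.43874819e+01,  1.40551296e-03,
        8.38580690e+01, -1.23358673e+01]), 'qvel': array([-0.10129594, -0.06249585,  0.08740069, -0.10645067,  0.02917584,
       -0.16660965]), 'joint_efforts': array([-6.22458683e-04, -4.48474932e+01, -2.31276208e+01, -2.03169338e-04,
        4.87653495e-03, -1.27170108e-05]), 'position': array([0.19451307, 0.51415908, 0.24967596]), 'tool_rot': array([[-9.35264545e-01,  3.53948420e-01, -8.64562464e-04],
       [ 3.53949298e-01,  9.35263731e-01, -1.28331641e-03],
       [ 3.54366100e-04, -1.50625162e-03, -9.99998803e-01]]), 'ft_force': array([ 0.70502748, -0.50976296,  0.45329496]), 'wrist_torque': array([ 0.03227037, -0.06857359, -0.00554956]), 'gripper_force': 0.0, 'grip_width': 0.08533550260900034}
scene 1345 [[-0.114 -0.575  0.003]
 [ 0.459  0.006  0.036]
 [ 0.975  0.664  0.532]] [[ 0.84108947 -0.30398985  0.44739096 -0.01715518]
 [-0.54080571 -0.4575093   0.70584306 -0.8688371 ]
 [-0.0098836  -0.83562876 -0.5492057   0.86158493]
 [ 0.          0.          0.          1.        ]]
top 325 [[ 0.417 -0.62   0.001]
 [ 0.465 -0.082  0.007]
 [ 0.513  0.031  0.049]] [[ 0.01122705 -0.99696838  0.07699359  0.45000913]
 [-0.99979078 -0.00987548  0.01791263  0.05558342]
 [-0.01709798 -0.07717858 -0.99687067  1.28040116]
 [ 0.          0.          0.          1.        ]]
```

View pics/scene1.png

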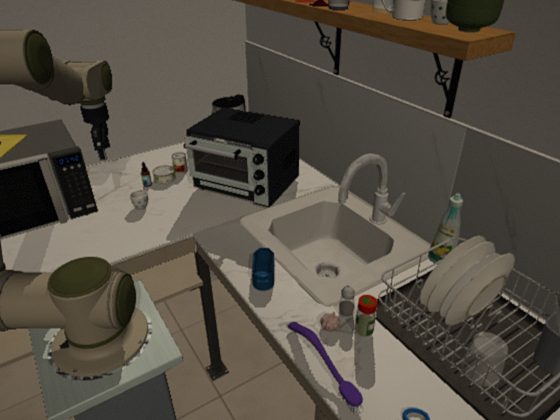

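View pics/top1.png

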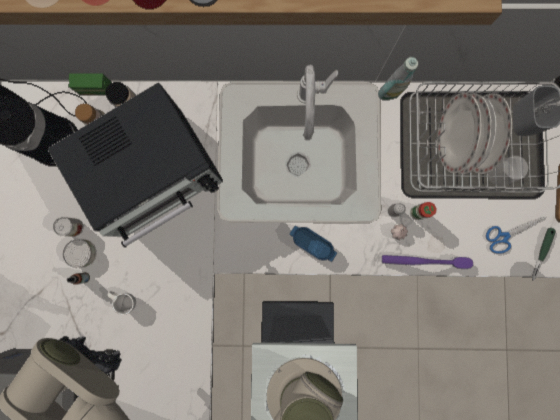

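The scene view shows the oven, with its door to the lower left, around (240,155). The blue dish is at (262,268), with salt, spice and garlic at (347,300), (366,315) and (330,322). In the top view the oven is at (135,160), its handle runs from (125,240) to (190,205), and the dish is at (315,243), close to the counter's front edge.

```bash
python3 - <<'E'
from h import *
P=np.load('top.npy'); im=cv2.imread('pics/top1.png')[...,::-1]
# oven top
m=np.zeros((420,560),bool); m[70:260,30:235]=1
t=m&(abs(P[...,2]-.25)<.008)
n,l,st,_=cv2.connectedComponentsWithStats(t.astype(np.uint8)); k=1+st[1:,4].argmax(); t=l==k
r=cv2.minAreaRect((P[t][:,:2]*1000).astype(np.float32)); print('oven',r,cv2.boxPoints(r).round(0).tolist(),np.median(P[t][:,2]))
# handle
b=m&(abs(P[...,2]-.222)<.012)
n,l,st,_=cv2.connectedComponentsWithStats(b.astype(np.uint8))
for i in range(1,n):
    if st[i,4]>60:
        q=P[l==i]; print('h',st[i],cv2.minAreaRect((q[:,:2]*1000).astype(np.float32)),np.percentile(q[:,2],[10,50,90]).round(3))
# dish
hsv=cv2.cvtColor(np.ascontiguousarray(im),cv2.COLOR_RGB2HSV)
d=np.zeros_like(m); d[215:272,280:350]=1
d&=(hsv[...,0]>95)&(hsv[...,0]<130)&(hsv[...,1]>60)&(P[...,2]>.01)
q=P[d];print('dish',d.sum(),cv2.minAreaRect((q[:,:2]*1000).astype(np.float32)),np.percentile(q[:,2],[5,50,95]).round(3))
q=q[q[:,2]>.038];print('rim',len(q),cv2.minAreaRect((q[:,:2]*1000).astype(np.float32)))
for nm,(c,rw) in dict(salt=(397,210),spice=(424,210),garlic=(400,232)).items(): print(nm,P[rw,c].round(3))
print(P[275:262:-2,330,:].round(3).tolist())
E
```

```text
oven ((667.706298828125, 462.7460021972656), (265.6248779296875, 335.2923583984375), 31.999391555786133) [[466.0, 535.0], [644.0, 250.0], [869.0, 391.0], [692.0, 675.0]] 0.24869574097873226
h [ 30 106   7  32 140] ((770.8865356445312, 734.3500366210938), (83.18640899658203, 15.178494453430176), 3.1395103931427) [0.211 0.215 0.219]
h [  97  166  115   82 1526] ((538.0555419921875, 381.2052001953125), (77.47683715820312, 332.37872314453125), 30.466310501098633) [0.218 0.224 0.228]
dish 285 ((457.38238525390625, -21.82331085205078), (149.22976684570312, 58.79549026489258), 57.74534225463867) [0.014 0.045 0.05 ]
rim 238 ((457.1220703125, -22.23577117919922), (148.2543182373047, 58.79549026489258), 57.7453498840332)
salt [ 0.555 -0.26   0.09 ]
spice [ 0.554 -0.332  0.107]
garlic [ 0.493 -0.282  0.04 ]
[[0.299, -0.171, -0.887], [0.367, -0.078, 0.0], [0.373, -0.078, -0.002], [0.379, -0.078, 0.0], [0.385, -0.078, -0.001], [0.391, -0.078, 0.0], [0.397, -0.078, -0.004]]
```

The frames are consistent. Next I'll pin down the oven frame from the handle bar, and find where the wrist camera sits on the tool.

```bash
python3 - <<'E'
from h import *
s=env.observe(); T=np.array(env.camera_model('wrist')['T']); R=np.array(s['tool_rot'])
print('cam in tool',(R.T@(T[:3,3]-s['position'])).round(3),(R.T@T[:3,:3]).round(2).tolist(), env.tcp_to_tips)
for nm in('top','scene'):
    P=np.load(nm+'.npy')
    for a in (31,32,33) if nm=='top' else (32,):
        c,sn=np.cos(np.radians(a)),np.sin(np.radians(a))
        X=P[...,0]*c+P[...,1]*sn; Y=-P[...,0]*sn+P[...,1]*c; Z=P[...,2]
        t=(abs(Z-.249)<.006)&(X>.6)&(X<1.0)&(Y>-.2)&(Y<.3)
        # front edge of top as function of Y: slope
        ys=np.arange(-.1,.21,.02); fx=[X[t&(abs(Y-y)<.01)].min() if (t&(abs(Y-y)<.01)).any() else np.nan for y in ys]
        print(nm,a,'slope mm/m',1000*np.polyfit(ys[~np.isnan(fx)],np.array(fx)[~np.isnan(fx)],1)[0],'front',np.nanmedian(fx).round(4),'Xmax',X[t].max(),'Y',np.percentile(Y[t],[.5,99.5]).round(3))
    ok=(Y>-.15)&(Y<.3)&(X>.5)&(X<.68)&(Z>.19)&(Z<.245)
    h,e=np.histogram(X[ok],np.arange(.5,.685,.006)); print([(round(a,3),b,round(float(np.median(Y[ok&(X>a)&(X<a+.006)])),3) if b else 0,round(float(np.median(Z[ok&(X>a)&(X<a+.006)])),3) if b else 0) for a,b in zip(e,h)])
    
    for lo in np.arange(.52,.60,.01):
        k=ok&(X>lo)&(X<lo+.01)
        if k.sum()>10: print(round(lo,3),k.sum(),np.percentile(Y[k],[1,99]).round(3),np.percentile(Z[k],[5,50,95]).round(3))
im=cv2.imread('pics/top1.png')[165:260,90:235]; cv2.imwrite('pics/top1c.png',cv2.resize(im,None,fx=5,fy=5))
E
```

```text
cam in tool [ 0.068 -0.001 -0.125] [[-0.0, -0.96, -0.27], [1.0, -0.0, 0.0], [-0.0, -0.27, 0.96]] 0.019
top 31 slope mm/m 18.53501456329271 front 0.6919 Xmax 0.9449315825793967 Y [-0.113  0.217]
top 32 slope mm/m 36.59685693221964 front 0.6939 Xmax 0.9442765670872619 Y [-0.127  0.202]
top 33 slope mm/m 45.711293876080504 front 0.6949 Xmax 0.9462049073784584 Y [-0.141  0.188]
[(np.float64(0.5), np.int64(0), 0, 0), (np.float64(0.506), np.int64(0), 0, 0), (np.float64(0.512), np.int64(0), 0, 0), (np.float64(0.518), np.int64(0), 0, 0), (np.float64(0.524), np.int64(0), 0, 0), (np.float64(0.53), np.int64(0), 0, 0), (np.float64(0.536), np.int64(0), 0, 0), (np.float64(0.542), np.int64(0), 0, 0), (np.float64(0.548), np.int64(0), 0, 0), (np.float64(0.554), np.int64(0), 0, 0), (np.float64(0.56), np.int64(0), 0, 0), (np.float64(0.566), np.int64(0), 0, 0), (np.float64(0.572), np.int64(0), 0, 0), (np.float64(0.578), np.int64(0), 0, 0), (np.float64(0.584), np.int64(0), 0, 0), (np.float64(0.59), np.int64(0), 0, 0), (np.float64(0.596), np.int64(0), 0, 0), (np.float64(0.602), np.int64(0), 0, 0), (np.flo
[... 1253 characters left out ...]
), (np.float64(0.59), np.int64(0), 0, 0), (np.float64(0.596), np.int64(0), 0, 0), (np.float64(0.602), np.int64(0), 0, 0), (np.float64(0.608), np.int64(0), 0, 0), (np.float64(0.614), np.int64(1), -0.029, 0.223), (np.float64(0.62), np.int64(89), 0.056, 0.222), (np.float64(0.626), np.int64(125), 0.065, 0.224), (np.float64(0.632), np.int64(31), 0.03, 0.225), (np.float64(0.638), np.int64(7), 0.144, 0.226), (np.float64(0.644), np.int64(5), 0.147, 0.224), (np.float64(0.65), np.int64(32), -0.09, 0.213), (np.float64(0.656), np.int64(45), -0.092, 0.209), (np.float64(0.662), np.int64(21), -0.09, 0.216), (np.float64(0.668), np.int64(43), -0.028, 0.219), (np.float64(0.674), np.int64(398), -0.002, 0.216)]
```

View pics/top1c.png

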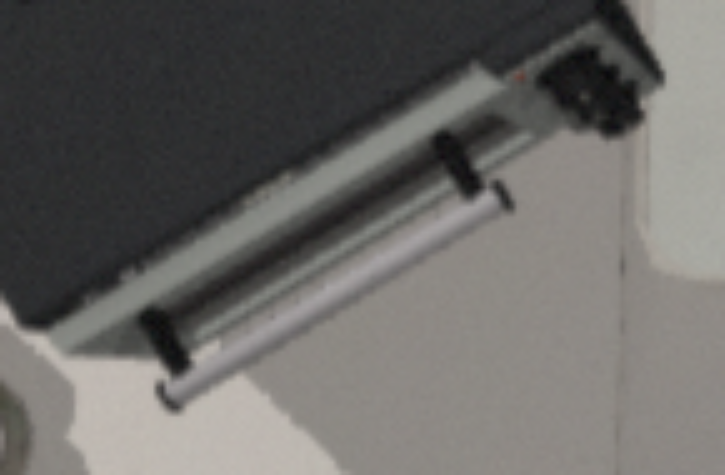

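The crop shows the bar from (170,395) to (505,195), with its two posts and a strip of gap behind it. I'll fit a line to the bar points.

```bash
python3 - <<'E'
from h import *
for nm in('top','scene'):
    P=np.load(nm+'.npy'); a=30
    for it in range(4):
        c,sn=np.cos(np.radians(a)),np.sin(np.radians(a))
        X=P[...,0]*c+P[...,1]*sn; Y=-P[...,0]*sn+P[...,1]*c; Z=P[...,2]
        ok=(Y>-.1)&(Y<.3)&(X>.6)&(X<.655)&(Z>.2)&(Z<.24)
        x0=np.median(X[ok]); ok&=abs(X-x0)<.012
        vx,vy,cx,cy=cv2.fitLine(P[ok][:,:2].astype(np.float32),cv2.DIST_HUBER,0,.01,.01).ravel()
        a=np.degrees(np.arctan2(vy,vx))%180-90
    y=Y[ok]; z=Z[ok]
    print(nm,'angle',a,'bar X',np.percentile(X[ok],[2,50,98]).round(4),'Y',np.percentile(y,[0,1,99,100]).round(4),'ztop',np.percentile(z,[50,90]).round(4),'centre xy',)
    t=(abs(Z-.249)<.006)&(X>.6)&(X<1.0)&(Y>-.2)&(Y<.3)
    ys=np.arange(-.06,.21,.02);fx=[np.percentile(X[t&(abs(Y-q)<.01)],1) for q in ys if (t&(abs(Y-q)<.01)).any()]
    print('front',np.round(fx,3),'Y',np.percentile(Y[t],[1,99]).round(3),'Xmax',np.percentile(X[t],99.5))
E
```

```text
top angle 32.134705 bar X [0.6245 0.631  0.6415] Y [-0.0345 -0.0341  0.1671  0.1693] ztop [0.2246 0.2277] centre xy
front [0.688 0.697 0.697 0.696 0.697 0.696 0.696 0.696 0.696 0.695 0.695 0.696
 0.697 0.696] Y [-0.124  0.203] Xmax 0.9407070764445191
scene angle 31.938843 bar X [0.6208 0.627  0.6363] Y [-0.0385 -0.0363  0.1673  0.1693] ztop [0.2234 0.2273] centre xy
front [0.687 0.694 0.691 0.694 0.694 0.692 0.692 0.692 0.693 0.69  0.693 0.693
 0.694 0.693] Y [-0.127  0.199] Xmax 0.9378438075595267
```

Request:
servo_tool(
  steps=[
    {"tx":3.27,"ty":-1.1,"tz":0.5,"yaw":-3.73,"claw":0},
    {"tx":3.27,"ty":-1.1,"tz":0.5,"yaw":-3.73},
    {"tx":3.27,"ty":-1.1,"tz":0.5,"yaw":-3.73},
    {"tx":3.27,"ty":-1.1,"tz":0.5,"yaw":-3.73},
    {"tx":3.27,"ty":-1.1,"tz":0.5,"yaw":-3.73},
    {"tx":3.27,"ty":-1.1,"tz":0.5,"yaw":-3.73},
    {"tx":3.27,"ty":-1.1,"tz":0.5,"yaw":-3.73},
    {"tx":3.27,"ty":-1.1,"tz":0.5,"yaw":-3.73},
    {"tx":3.27,"ty":-1.1,"tz":0.5,"yaw":-3.73},
    {"tx":3.27,"ty":-1.1,"tz":0.5,"yaw":-3.73},
    {},
    {},
  ],
)

```text
invalid input at $.steps[1]: expected keys tx, ty, tz, yaw, claw
```

Request:
servo_tool(
  steps=[
    {"tx":3.27,"ty":-1.1,"tz":0.5,"yaw":-3.73,"claw":0},
    {"tx":3.27,"ty":-1.1,"tz":0.5,"yaw":-3.73,"claw":0},
    {"tx":3.27,"ty":-1.1,"tz":0.5,"yaw":-3.73,"claw":0},
    {"tx":3.27,"ty":-1.1,"tz":0.5,"yaw":-3.73,"claw":0},
    {"tx":3.27,"ty":-1.1,"tz":0.5,"yaw":-3.73,"claw":0},
    {"tx":3.27,"ty":-1.1,"tz":0.5,"yaw":-3.73,"claw":0},
    {"tx":3.27,"ty":-1.1,"tz":0.5,"yaw":-3.73,"claw":0},
    {"tx":3.27,"ty":-1.1,"tz":0.5,"yaw":-3.73,"claw":0},
    {"tx":3.27,"ty":-1.1,"tz":0.5,"yaw":-3.73,"claw":0},
    {"tx":3.27,"ty":-1.1,"tz":0.5,"yaw":-3.73,"claw":0},
    {"tx":0,"ty":0,"tz":0,"yaw":0,"claw":0},
    {"tx":0,"ty":0,"tz":0,"yaw":0,"claw":0},
  ],
)

```text
time_s: 1.3
position: [0.5219, 0.4041, 0.2995]
tool_rot: [[-0.529, 0.849, -0.001], [0.849, 0.529, -0.001], [0.0, -0.001, -1.0]]
ft_force: [-0.5, 0.3, -0.0]
grip_width: -0.0003
gripper_force: 0.0
```

```bash
cat >> h.py <<'E'
C,S=np.cos(np.radians(32)),np.sin(np.radians(32))
H=np.array([.684,.066,.074])   # hinge in the turned (X,Y,z) frame
def oven(p):  # world -> hinge frame (m)
    p=np.asarray(p); return np.stack([p[...,0]*C+p[...,1]*S,-p[...,0]*S+p[...,1]*C,p[...,2]],-1)-H
def wcloud():
    m=env.camera_model('wrist'); im,d=env.get_image('wrist'); T=np.array(m['T'])
    f=210/np.tan(np.radians(m['fovy']/2)); v,u=np.mgrid[:420,:560]; x,y=u-m['cx'],v-m['cy']; r=np.hypot(x,y)+1e-9; th=r/f
    k=d*np.tan(th)/r; P=np.stack([x*k,y*k,d],-1)@T[:3,:3].T+T[:3,3]; P[(d==0)|(th>1.3)]=np.nan
    return im,P
def st():
    s=env.observe(); print('t',round(s['time_s'],2),'oven mm',(1000*oven(s['position'])).round(1),'w',np.round(s['position'],4),'q',np.round(s['q'],1),'F',np.round(s['ft_force'],1),'grip',round(s['grip_width'],4)); return s
E
python3 - <<'E'
from h import *
st(); im,P=wcloud(); cv2.imwrite('pics/w1.png',im[...,::-1]); O=oven(P)*1000
for y in (40,60,80,-45,-60):
    k=(abs(O[...,1]-y)<5)&(O[...,2]>125)&(O[...,2]<165)&(O[...,0]>-75)&(O[...,0]<25)
    h,e=np.histogram(O[k][:,0],np.arange(-75,26,5)); print(y,dict(zip(e[:-1],h)))
    b=k&(O[...,0]<-40);print(np.percentile(O[b],[2,50,98],axis=0).round(1).tolist() if b.sum() else '')
E
```

```text
t 1.3 oven mm [-2.730e+01  1.000e-01  2.255e+02] w [0.5219 0.4041 0.2995] q [27.5 32.3 48.5  0.  99.2 -4.5] F [-0.5  0.3 -0. ] grip -0.0003
40 {np.int64(-75): np.int64(0), np.int64(-70): np.int64(0), np.int64(-65): np.int64(0), np.int64(-60): np.int64(69), np.int64(-55): np.int64(129), np.int64(-50): np.int64(140), np.int64(-45): np.int64(48), np.int64(-40): np.int64(0), np.int64(-35): np.int64(0), np.int64(-30): np.int64(0), np.int64(-25): np.int64(0), np.int64(-20): np.int64(0), np.int64(-15): np.int64(0), np.int64(-10): np.int64(67), np.int64(-5): np.int64(132), np.int64(0): np.int64(136), np.int64(5): np.int64(116), np.int64(10): np.int64(16), np.int64(15): np.int64(0), np.int64(20): np.int64(0)}
[[-58.1, 35.2, 148.3], [-50.1, 40.0, 153.9], [-43.7, 44.9, 155.8]]
60 {np.int64(-75): np.int64(0), np.int64(-70): np.int64(0), np.int64(-65): np.int64(0), np.int64(-60): np.int64(65), np.int64(-55): np.int64(127), np.int64(-50): np.int64(142), np.int64(-45): np.int64(44), np.int64(-40): np.int64(0), np.int64(-35): np.int64(0), np.int64(-30): np.int64(0), np.int64(-25): np.int64(0), np.in
[... 1446 characters left out ...]
4(10): np.int64(7), np.int64(15): np.int64(0), np.int64(20): np.int64(0)}
[[-59.0, -49.3, 148.1], [-56.0, -42.6, 153.7], [-51.7, -40.1, 155.4]]
-60 {np.int64(-75): np.int64(0), np.int64(-70): np.int64(0), np.int64(-65): np.int64(0), np.int64(-60): np.int64(0), np.int64(-55): np.int64(0), np.int64(-50): np.int64(0), np.int64(-45): np.int64(0), np.int64(-40): np.int64(0), np.int64(-35): np.int64(0), np.int64(-30): np.int64(0), np.int64(-25): np.int64(0), np.int64(-20): np.int64(0), np.int64(-15): np.int64(0), np.int64(-10): np.int64(0), np.int64(-5): np.int64(0), np.int64(0): np.int64(0), np.int64(5): np.int64(0), np.int64(10): np.int64(0), np.int64(15): np.int64(0), np.int64(20): np.int64(0)}
```

View pics/w1.png

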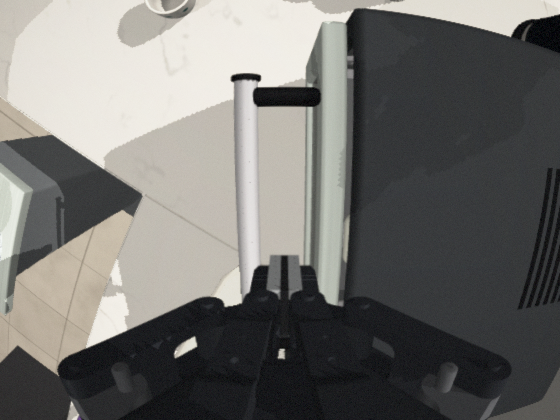

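The wrist view shows the bar at columns 235-260 and the door panel at 305-350. The closed fingertips near (285,270) lie between them. The knuckles above look wide, so I'll check the finger profile from depth.

```bash
sed -i 's/\.684,\.066,\.074/.686,.066,.075/' h.py; python3 - <<'E'
from h import *
s=env.observe(); im,P=wcloud(); T=(P-s['position'])@np.array(s['tool_rot'])*1000
for z in range(-100,25,6):
    k=(abs(T[...,2]-z)<3)&(abs(T[...,0])<50)&(abs(T[...,1])<90)
    if k.sum()>5: print(z,k.sum(),'y',np.percentile(T[k][:,1],[1,99]).round(0),'x',np.percentile(T[k][:,0],[1,99]).round(0))
E
```

```text
-88 887 y [-19.  18.] x [17. 20.]
-82 4674 y [-49.  49.] x [ 3. 19.]
-76 7801 y [-59.  58.] x [-3. 19.]
-70 7416 y [-59.  59.] x [ 1. 17.]
-64 4873 y [-57.  56.] x [ 2. 17.]
-58 5119 y [-52.  52.] x [-8. 17.]
-52 3709 y [-48.  47.] x [-8. 17.]
-46 2235 y [-44.  43.] x [-9. 16.]
-40 3772 y [-38.  38.] x [-9. 12.]
-34 2249 y [-35.  34.] x [-9. 13.]
-28 1418 y [-30.  29.] x [-9. 13.]
-22 653 y [-17.  16.] x [-12.  11.]
-16 280 y [-13.  13.] x [-2. 10.]
-10 448 y [-14.  13.] x [ 5. 10.]
-4 416 y [-14.  13.] x [ 5. 11.]
2 339 y [-13.  13.] x [ 5. 10.]
8 290 y [-13.  13.] x [ 6. 10.]
14 71 y [-6.  7.] x [ 8. 10.]
```

The knuckles spread to ±59 mm along the closing axis, so I'll work with that axis near the hinge direction. I turn by +68°, which makes the fingers about 30 mm wide in the 38 mm gap, then go down.

Request:
servo_tool(
  steps=[
    {"tx":0.17,"ty":0.11,"tz":0,"yaw":8.5,"claw":0},
    {"tx":0,"ty":0,"tz":0,"yaw":8.5,"claw":0},
    {"tx":0,"ty":0,"tz":0,"yaw":8.5,"claw":0},
    {"tx":0,"ty":0,"tz":0,"yaw":8.5,"claw":0},
    {"tx":0,"ty":0,"tz":0,"yaw":8.5,"claw":0},
    {"tx":0,"ty":0,"tz":0,"yaw":8.5,"claw":0},
    {"tx":0,"ty":0,"tz":0,"yaw":8.5,"claw":0},
    {"tx":0,"ty":0,"tz":0,"yaw":8.5,"claw":0},
    {"tx":0,"ty":0,"tz":0,"yaw":0,"claw":0},
    {"tx":0,"ty":0,"tz":-1.5,"yaw":0,"claw":0},
    {"tx":0,"ty":0,"tz":-1.5,"yaw":0,"claw":0},
    {"tx":0,"ty":0,"tz":-1,"yaw":0,"claw":0},
    {"tx":0,"ty":0,"tz":-1,"yaw":0,"claw":0},
    {"tx":0,"ty":0,"tz":-1,"yaw":0,"claw":0},
    {"tx":0,"ty":0,"tz":-1,"yaw":0,"claw":0},
    {"tx":0,"ty":0,"tz":0,"yaw":0,"claw":0},
  ],
)

```text
time_s: 3.0
position: [0.523, 0.4053, 0.2287]
tool_rot: [[-0.985, -0.173, -0.002], [-0.173, 0.985, -0.001], [0.003, -0.001, -1.0]]
ft_force: [0.9, 0.7, -0.3]
grip_width: 0.0003
gripper_force: 0.0
```

```bash
python3 -c "
from h import *
st()"
```

```text
t 3.0 oven mm [-27.7   0.6 153.7] w [0.523  0.4053 0.2287] q [ 27.5  34.2  56.4  -0.   89.5 -72.4] F [ 0.9  0.7 -0.3] grip 0.0003
```

Request:
servo_tool(
  steps=[
    {"tx":-0.17,"ty":-0.106,"tz":0,"yaw":0,"claw":0},
    {"tx":-0.17,"ty":-0.106,"tz":0,"yaw":0,"claw":0},
    {"tx":-0.17,"ty":-0.106,"tz":-0.03,"yaw":0,"claw":0},
    {"tx":-0.17,"ty":-0.106,"tz":-0.05,"yaw":0,"claw":0},
    {"tx":-0.17,"ty":-0.106,"tz":-0.05,"yaw":0,"claw":0},
    {"tx":-0.17,"ty":-0.106,"tz":-0.05,"yaw":0,"claw":0},
    {"tx":-0.17,"ty":-0.106,"tz":-0.05,"yaw":0,"claw":0},
    {"tx":-0.17,"ty":-0.106,"tz":-0.05,"yaw":0,"claw":0},
  ],
)

```text
time_s: 3.8
position: [0.5098, 0.397, 0.2276]
tool_rot: [[-0.985, -0.173, 0.001], [-0.173, 0.985, 0.0], [-0.001, 0.0, -1.0]]
ft_force: [-0.5, 0.6, 0.7]
grip_width: 0.0
gripper_force: 0.0
```

```bash
python3 -c "
from h import *
s=st();print(oven(s['ft_force'])-oven([0,0,0]))"
```

```text
t 3.8 oven mm [-43.3   0.5 152.6] w [0.5098 0.397  0.2276] q [ 27.4  32.5  59.7   0.   87.7 -72.5] F [-0.5  0.6  0.7] grip 0.0
[-0.11899418  0.72385332  0.71179314]
```

```bash
cat >> h.py <<'E'
def doorpts(view=None):
    im,P=wcloud(); O=oven(P)*1000
    if view: cv2.imwrite(view,im[...,::-1])
    k=(abs(O[...,1])>25)&(abs(O[...,1])<75)&(O[...,0]>-220)&(O[...,0]<25)&(O[...,2]>-60)&(O[...,2]<172)
    q=O[k]
    for x in range(-220,25,10):
        m=(q[:,0]>=x)&(q[:,0]<x+10)
        if m.sum()>20: print(x,m.sum(),np.percentile(q[m][:,2],[5,50,95]).round(0),end=' | ')
    print()
E
python3 -c "
from h import *
doorpts()"
```

```text
-80 1725 [142. 145. 147.] | -70 4426 [147. 149. 150.] | -60 391 [146. 147. 148.] | -20 4148 [107. 141. 154.] | -10 4974 [ 16.  61. 153.] | 0 77 [166. 169. 172.] | 10 23 [165. 166. 171.] |
```

Request:
servo_tool(
  steps=[
    {"tx":-0.2,"ty":-0.125,"tz":-0.05,"yaw":0,"claw":0},
    {"tx":-0.2,"ty":-0.125,"tz":-0.05,"yaw":0,"claw":0},
    {"tx":-0.2,"ty":-0.125,"tz":-0.07,"yaw":0,"claw":0},
    {"tx":-0.2,"ty":-0.125,"tz":-0.07,"yaw":0,"claw":0},
    {"tx":-0.2,"ty":-0.125,"tz":-0.07,"yaw":0,"claw":0},
    {"tx":-0.2,"ty":-0.125,"tz":-0.07,"yaw":0,"claw":0},
    {"tx":-0.2,"ty":-0.125,"tz":-0.07,"yaw":0,"claw":0},
    {"tx":-0.2,"ty":-0.125,"tz":-0.07,"yaw":0,"claw":0},
    {"tx":-0.2,"ty":-0.125,"tz":-0.07,"yaw":0,"claw":0},
  ],
)

```text
time_s: 4.75
position: [0.4916, 0.3856, 0.2215]
tool_rot: [[-0.985, -0.173, -0.0], [-0.173, 0.985, -0.0], [0.0, -0.0, -1.0]]
ft_force: [0.2, 0.6, 0.6]
grip_width: -0.0
gripper_force: 0.1
```

```bash
python3 -c "
from h import *
s=st();doorpts('pics/w2.png')"
```

```text
t 4.75 oven mm [-64.7   0.5 146.5] w [0.4916 0.3856 0.2215] q [ 27.3  30.5  64.4  -0.   85.1 -72.7] F [0.2 0.6 0.6] grip -0.0
-100 1493 [130. 134. 136.] | -90 4241 [136. 138. 139.] | -80 509 [133. 136. 137.] | -50 409 [143. 146. 148.] | -40 2603 [124. 147. 151.] | -30 1320 [ 83.  99. 151.] | -20 1218 [15. 59. 79.] | -10 1052 [ 0. 18. 35.] | 0 328 [-53. -33. -27.] |
```

View pics/w2.png

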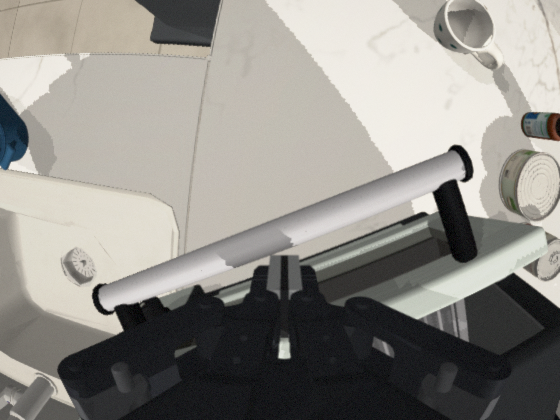

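Request:
servo_tool(
  steps=[
    {"tx":-0.167,"ty":-0.104,"tz":0,"yaw":0,"claw":0},
    {"tx":-0.167,"ty":-0.104,"tz":0,"yaw":0,"claw":0},
    {"tx":-0.167,"ty":-0.104,"tz":0,"yaw":0,"claw":0},
    {"tx":-0.167,"ty":-0.104,"tz":0,"yaw":0,"claw":0},
    {"tx":-0.167,"ty":-0.104,"tz":0,"yaw":0,"claw":0},
    {"tx":-0.167,"ty":-0.104,"tz":0,"yaw":0,"claw":0},
    {"tx":-0.167,"ty":-0.104,"tz":-0.05,"yaw":0,"claw":0},
    {"tx":-0.167,"ty":-0.104,"tz":-0.07,"yaw":0,"claw":0},
    {"tx":-0.167,"ty":-0.104,"tz":-0.08,"yaw":0,"claw":0},
  ],
)

```text
time_s: 5.7
position: [0.4766, 0.3763, 0.2195]
tool_rot: [[-0.985, -0.173, -0.0], [-0.173, 0.985, -0.0], [0.0, -0.0, -1.0]]
ft_force: [-0.6, 1.0, -0.4]
grip_width: -0.0001
gripper_force: 0.0
```

```bash
python3 -c "
from h import *
s=st();doorpts()"
```

```text
t 5.7 oven mm [-82.4   0.5 144.5] w [0.4766 0.3763 0.2195] q [ 27.1  28.8  67.7  -0.   83.4 -72.8] F [-0.6  1.  -0.4] grip -0.0001
-120 1094 [114. 118. 121.] | -110 3781 [120. 122. 124.] | -100 557 [118. 120. 122.] | -70 1407 [131. 139. 141.] | -60 1931 [118. 142. 145.] | -50 50 [142. 144. 144.] | -40 207 [71. 77. 82.] | -30 317 [47. 59. 69.] | -20 542 [11. 17. 42.] | -10 168 [-2. 17. 19.] | 0 419 [-52. -33. -24.] |
```

Request:
servo_tool(
  steps=[
    {"tx":-0.172,"ty":-0.108,"tz":-0.19,"yaw":1.22,"claw":0},
    {"tx":-0.172,"ty":-0.108,"tz":-0.19,"yaw":1.22,"claw":0},
    {"tx":-0.172,"ty":-0.108,"tz":-0.19,"yaw":1.22,"claw":0},
    {"tx":-0.172,"ty":-0.108,"tz":-0.19,"yaw":1.22,"claw":0},
    {"tx":-0.172,"ty":-0.108,"tz":-0.19,"yaw":1.22,"claw":0},
    {"tx":-0.172,"ty":-0.108,"tz":-0.19,"yaw":1.22,"claw":0},
    {"tx":-0.172,"ty":-0.108,"tz":-0.19,"yaw":1.22,"claw":0},
    {"tx":-0.172,"ty":-0.108,"tz":-0.19,"yaw":1.22,"claw":0},
    {"tx":-0.172,"ty":-0.108,"tz":-0.19,"yaw":1.22,"claw":0},
    {"tx":-0.149,"ty":-0.093,"tz":-0.215,"yaw":1.22,"claw":0},
    {"tx":-0.149,"ty":-0.093,"tz":-0.215,"yaw":1.22,"claw":0},
    {"tx":-0.149,"ty":-0.093,"tz":-0.215,"yaw":1.22,"claw":0},
    {"tx":-0.149,"ty":-0.093,"tz":-0.215,"yaw":1.22,"claw":0},
    {"tx":-0.149,"ty":-0.093,"tz":-0.215,"yaw":1.22,"claw":0},
    {"tx":-0.149,"ty":-0.093,"tz":-0.215,"yaw":1.22,"claw":0},
    {"tx":-0.149,"ty":-0.093,"tz":-0.215,"yaw":1.22,"claw":0},
    {"tx":-0.149,"ty":-0.093,"tz":-0.215,"yaw":1.22,"claw":0},
    {"tx":-0.149,"ty":-0.093,"tz":-0.215,"yaw":1.22,"claw":0},
  ],
)

```text
time_s: 7.55
position: [0.4475, 0.358, 0.1831]
tool_rot: [[-0.848, -0.53, -0.0], [-0.53, 0.848, -0.001], [0.001, -0.0, -1.0]]
ft_force: [-3.6, -5.1, 3.7]
grip_width: -0.0001
gripper_force: 2.9
```

```bash
python3 -c "
from h import *
s=st();doorpts()"
```

```text
t 7.55 oven mm [-116.8    0.4  108.1] w [0.4475 0.358  0.1831] q [ 26.8  27.3  76.9  -0.   75.8 -95.2] F [-3.6 -5.1  3.7] grip -0.0001
-150 1986 [74. 78. 81.] | -140 3276 [ 80.  81. 140.] | -130 8419 [144. 161. 171.] | -120 2257 [146. 163. 168.] | -110 2047 [110. 143. 155.] | -100 271 [115. 118. 120.] | -90 49 [105. 108. 116.] | -30 33 [41. 43. 45.] |
```

Request:
servo_tool(
  steps=[
    {"tx":-0.146,"ty":-0.091,"tz":-0.23,"yaw":0,"claw":0},
    {"tx":-0.146,"ty":-0.091,"tz":-0.23,"yaw":0,"claw":0},
    {"tx":-0.146,"ty":-0.091,"tz":-0.23,"yaw":0,"claw":0},
    {"tx":-0.146,"ty":-0.091,"tz":-0.23,"yaw":0,"claw":0},
    {"tx":-0.146,"ty":-0.091,"tz":-0.23,"yaw":0,"claw":0},
    {"tx":-0.146,"ty":-0.091,"tz":-0.23,"yaw":0,"claw":0},
    {"tx":-0.146,"ty":-0.091,"tz":-0.23,"yaw":0,"claw":0},
    {"tx":-0.146,"ty":-0.091,"tz":-0.23,"yaw":0,"claw":0},
    {"tx":-0.146,"ty":-0.091,"tz":-0.23,"yaw":0,"claw":0},
    {"tx":-0.123,"ty":-0.077,"tz":-0.25,"yaw":0,"claw":0},
    {"tx":-0.123,"ty":-0.077,"tz":-0.25,"yaw":0,"claw":0},
    {"tx":-0.123,"ty":-0.077,"tz":-0.25,"yaw":0,"claw":0},
    {"tx":-0.123,"ty":-0.077,"tz":-0.25,"yaw":0,"claw":0},
    {"tx":-0.123,"ty":-0.077,"tz":-0.25,"yaw":0,"claw":0},
    {"tx":-0.123,"ty":-0.077,"tz":-0.25,"yaw":0,"claw":0},
    {"tx":-0.123,"ty":-0.077,"tz":-0.25,"yaw":0,"claw":0},
    {"tx":-0.123,"ty":-0.077,"tz":-0.25,"yaw":0,"claw":0},
    {"tx":-0.123,"ty":-0.077,"tz":-0.25,"yaw":0,"claw":0},
  ],
)

```text
time_s: 9.4
position: [0.4211, 0.3416, 0.139]
tool_rot: [[-0.848, -0.53, -0.006], [-0.53, 0.848, -0.004], [0.008, -0.0, -1.0]]
ft_force: [-10.8, -9.7, 5.2]
grip_width: -0.0005
gripper_force: 7.3
```

```bash
python3 -c "
from h import *
s=st();doorpts()"
```

```text
t 9.4 oven mm [-147.9    0.5   64. ] w [0.4211 0.3416 0.139 ] q [ 26.6  27.4  85.2  -0.1  67.9 -95.4] F [-10.8  -9.7   5.2] grip -0.0005
-170 2895 [ 23. 115. 137.] | -160 20708 [ 28. 127. 144.] | -150 3758 [ 27. 112. 140.] | -140 1519 [ 67.  73. 108.] | -130 306 [75. 77. 79.] | -120 118 [71. 73. 75.] |
```

Request:
servo_tool(
  steps=[
    {"tx":-0.075,"ty":-0.047,"tz":-0.24,"yaw":0,"claw":0},
    {"tx":-0.075,"ty":-0.047,"tz":-0.24,"yaw":0,"claw":0},
    {"tx":-0.075,"ty":-0.047,"tz":-0.24,"yaw":0,"claw":0},
    {"tx":-0.075,"ty":-0.047,"tz":-0.24,"yaw":0,"claw":0},
    {"tx":-0.075,"ty":-0.047,"tz":-0.24,"yaw":0,"claw":0},
    {"tx":-0.07,"ty":-0.044,"tz":-0.24,"yaw":0,"claw":0},
    {"tx":-0.07,"ty":-0.044,"tz":-0.24,"yaw":0,"claw":0},
    {"tx":-0.065,"ty":-0.04,"tz":-0.24,"yaw":0,"claw":0},
    {"tx":-0.06,"ty":-0.037,"tz":-0.24,"yaw":0,"claw":0},
    {"tx":-0.06,"ty":-0.037,"tz":-0.24,"yaw":0,"claw":0},
    {"tx":-0.06,"ty":-0.037,"tz":-0.24,"yaw":0,"claw":0},
  ],
)

```text
time_s: 10.55
position: [0.4133, 0.3369, 0.1129]
tool_rot: [[-0.848, -0.53, -0.007], [-0.53, 0.848, -0.004], [0.008, 0.0, -1.0]]
ft_force: [-13.2, -9.9, 13.2]
grip_width: 0.0
gripper_force: 8.3
```

```bash
python3 -c "
from h import *
s=st();doorpts('pics/w3.png')"
```

```text
t 10.55 oven mm [-157.     0.7   37.9] w [0.4133 0.3369 0.1129] q [ 26.5  28.5  88.5  -0.   63.5 -95.5] F [-13.2  -9.9  13.2] grip 0.0
-180 374 [ 70. 108. 111.] | -170 20121 [ -0. 103. 118.] | -160 5711 [  1.  75. 114.] | -150 2436 [ 1. 54. 84.] | -140 351 [53. 55. 56.] | -130 30 [52. 52. 53.] |
```

View pics/w3.png

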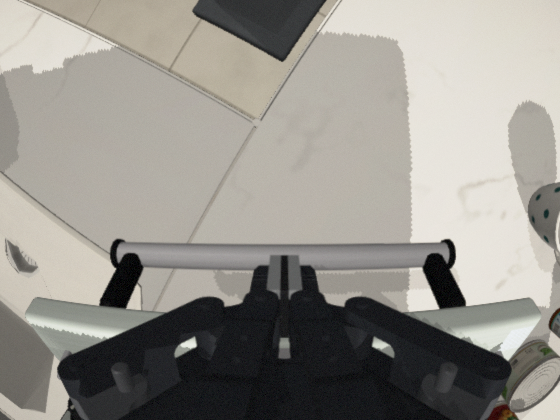

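Door down: the bar top reads about 1 mm in the hinge frame, which matches 1.25 rad. I back off, rise, and go above the dish.

Request:
servo_tool(
  steps=[
    {"tx":-0.4,"ty":-0.26,"tz":0,"yaw":0,"claw":0},
    {"tx":-0.8,"ty":-0.5,"tz":0,"yaw":0,"claw":0},
    {"tx":-0.8,"ty":-0.5,"tz":1,"yaw":0,"claw":0},
    {"tx":0,"ty":0,"tz":4,"yaw":0,"claw":0},
    {"tx":0,"ty":0,"tz":4,"yaw":0,"claw":0},
    {"tx":0,"ty":-2,"tz":4,"yaw":0,"claw":0},
    {"tx":0.4,"ty":-3.5,"tz":0.8,"yaw":2,"claw":8.5},
    {"tx":0.4,"ty":-3.5,"tz":0,"yaw":2,"claw":8.5},
    {"tx":0.5,"ty":-3.5,"tz":0,"yaw":2,"claw":8.5},
    {"tx":0.5,"ty":-3.5,"tz":0,"yaw":2,"claw":8.5},
    {"tx":0.5,"ty":-3.5,"tz":0,"yaw":2.5,"claw":8.5},
    {"tx":0.5,"ty":-3.5,"tz":0,"yaw":2.5,"claw":8.5},
    {"tx":0.5,"ty":-3.5,"tz":0,"yaw":2.5,"claw":8.5},
    {"tx":0.5,"ty":-3.5,"tz":0,"yaw":2.5,"claw":8.5},
    {"tx":0.5,"ty":-3.5,"tz":0,"yaw":2.5,"claw":8.5},
    {"tx":0.5,"ty":-2.3,"tz":0,"yaw":2.5,"claw":8.5},
    {"tx":0.5,"ty":-0.5,"tz":0,"yaw":2.5,"claw":8.5},
    {"tx":0,"ty":0,"tz":0,"yaw":0,"claw":8.5},
    {"tx":0,"ty":0,"tz":0,"yaw":0,"claw":8.5},
  ],
)

```text
time_s: 12.5
position: [0.4515, -0.0281, 0.2517]
tool_rot: [[-0.546, -0.838, -0.002], [-0.838, 0.546, -0.007], [0.007, -0.002, -1.0]]
ft_force: [-0.4, -0.4, -0.1]
grip_width: 0.0847
gripper_force: 0.0
```

```bash
python3 - <<'E'
from h import *
s=st(); im,P=wcloud(); cv2.imwrite('pics/w4.png',im[...,::-1])
hsv=cv2.cvtColor(im,cv2.COLOR_RGB2HSV)
d=(hsv[...,0]>95)&(hsv[...,0]<130)&(hsv[...,1]>60)&(P[...,2]>.036)&(P[...,2]<.06)&(abs(P[...,0]-.457)<.12)&(abs(P[...,1]+.022)<.12)
q=P[d];print('dish',d.sum(),cv2.minAreaRect((q[:,:2]*1000).astype(np.float32)),np.percentile(q[:,2],[5,50,95]).round(3))
d,PP=cloud('top'); O=oven(PP)*1000
k=(abs(O[...,1])<105)&(abs(O[...,2]-46)<12)&(O[...,0]>-130)&(O[...,0]<10)
print('rack pts',k.sum(),np.percentile(O[k],[3,50,97],axis=0).round(0).tolist()); cv2.imwrite('pics/top2.png',cv2.resize(d[140:290,60:260,::-1],None,fx=4,fy=4))
for x in range(-170,15,10):
    m=(abs(O[...,1])<110)&(O[...,0]>=x)&(O[...,0]<x+10)&(O[...,2]>-80)
    if m.sum()>5: print(x,m.sum(),np.percentile(O[m][:,2],[5,50,95]).round(0),end=' | ')
E
```

```text
t 12.5 oven mm [-318.  -329.1  176.7] w [ 0.4515 -0.0281  0.2517] q [ -18.4   11.9   88.6   -0.4   79.5 -165.2] F [-0.4 -0.4 -0.1] grip 0.0847
dish 2459 ((457.4583740234375, -23.864593505859375), (149.11070251464844, 60.74187469482422), 57.682708740234375) [0.041 0.049 0.051]
rack pts 1225 [[-128.0, -98.0, 35.0], [-103.0, 1.0, 43.0], [5.0, 97.0, 50.0]]
-170 295 [-79. -75.  -2.] | -160 335 [-78.  -2.  11.] | -150 297 [-74.  46.  54.] | -140 393 [-78.  50.  66.] | -130 264 [44. 48. 51.] | -120 237 [35. 42. 48.] | -110 263 [32. 35. 39.] | -100 257 [28. 32. 36.] | -90 259 [24. 28. 32.] | -80 247 [22. 25. 29.] | -70 244 [18. 22. 27.] | -60 303 [15. 19. 43.] | -50 237 [13. 38. 45.] | -40 250 [ 9. 13. 45.] | -30 232 [ 5. 10. 46.] | -20 283 [ 4. 10. 45.] | -10 235 [ 5.  9. 45.] | 0 310 [  1.  43. 172.] | 10 640 [-11. 171. 176.] |
```

View pics/top2.png

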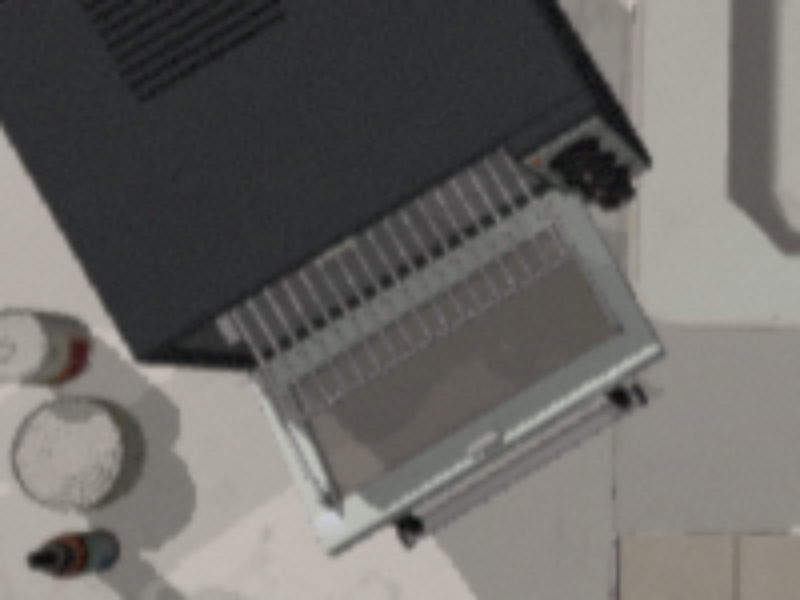

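The top view shows the door flat, with the wire rack out at (390,260) in front of the oven. Joint 6 is at its limit, so I back the yaw off by about 2.5° (the dish can align itself in the grip) and check the pose.

Request:
servo_tool(
  steps=[
    {"tx":0,"ty":0,"tz":0,"yaw":-3,"claw":8.5},
    {"tx":0,"ty":0,"tz":0,"yaw":0,"claw":8.5},
  ],
)

```text
time_s: 12.8
position: [0.4515, -0.0283, 0.2516]
tool_rot: [[-0.59, -0.807, -0.003], [-0.807, 0.59, -0.007], [0.007, -0.002, -1.0]]
ft_force: [-0.7, 0.7, 0.4]
grip_width: 0.085
gripper_force: 0.0
```

```bash
python3 -c "
from h import *
s=st();R=s['tool_rot'];print(np.degrees(np.arctan2(R[1][1],R[0][1])))"
```

```text
t 12.8 oven mm [-318.1 -329.3  176.6] w [ 0.4515 -0.0283  0.2516] q [ -18.4   12.    88.6   -0.4   79.5 -162.2] F [-0.7  0.7  0.4] grip 0.085
143.84545352130706
```

Request:
servo_tool(
  newtons=60,
  steps=[
    {"tx":-0.47,"ty":-1.25,"tz":-3,"yaw":0,"claw":8.5},
    {"tx":0,"ty":0,"tz":-4,"yaw":0,"claw":8.5},
    {"tx":0,"ty":0,"tz":-4,"yaw":0,"claw":8.5},
    {"tx":0,"ty":0,"tz":-3,"yaw":0,"claw":8.5},
    {"tx":0,"ty":0,"tz":-3,"yaw":0,"claw":8.5},
    {"tx":0,"ty":0,"tz":-2,"yaw":0,"claw":8.5},
    {"tx":0,"ty":0,"tz":-2,"yaw":0,"claw":8.5},
    {"tx":0,"ty":0,"tz":-1.3,"yaw":0,"claw":8.5},
    {"tx":0,"ty":0,"tz":0,"yaw":0,"claw":8.5},
    {"tx":0,"ty":0,"tz":0,"yaw":0,"claw":7.2},
    {"tx":0,"ty":0,"tz":0,"yaw":0,"claw":6.6},
    {"tx":0,"ty":0,"tz":0,"yaw":0,"claw":6},
    {"tx":0,"ty":0,"tz":0,"yaw":0,"claw":5},
    {"tx":0,"ty":0,"tz":0,"yaw":0,"claw":5},
    {"tx":0,"ty":0,"tz":0,"yaw":0,"claw":5},
    {"tx":0,"ty":0,"tz":0,"yaw":0,"claw":5},
  ],
)

```text
time_s: 14.4
position: [0.447, -0.0412, 0.0297]
tool_rot: [[-0.59, -0.808, -0.002], [-0.808, 0.589, -0.008], [0.007, -0.003, -1.0]]
ft_force: [-2.8, 2.9, 9.5]
grip_width: 0.0619
gripper_force: 63.5
```

```bash
python3 -c "
from h import *
s=st();R=s['tool_rot'];print(np.degrees(np.arctan2(R[1][1],R[0][1])),s['gripper_force'])"
```

```text
t 14.4 oven mm [-328.7 -337.8  -45.3] w [ 0.447  -0.0412  0.0297] q [ -20.2   30.1  106.8   -0.6   43.  -163.6] F [-2.8  2.9  9.5] grip 0.0619
143.8785616459747 63.495473032817245
```

Firm grip at 61.9 mm. I lift and carry the dish to the front of the oven.

Request:
servo_tool(
  steps=[
    {"tx":0,"ty":0,"tz":1,"yaw":0,"claw":5},
    {"tx":0,"ty":0,"tz":2,"yaw":0,"claw":5},
    {"tx":0,"ty":0,"tz":3,"yaw":0,"claw":5},
    {"tx":0,"ty":0,"tz":3.5,"yaw":0,"claw":5},
    {"tx":0,"ty":0.8,"tz":3.5,"yaw":0,"claw":5},
    {"tx":0,"ty":1.6,"tz":3,"yaw":-1,"claw":5},
    {"tx":0,"ty":2.4,"tz":2,"yaw":-1.5,"claw":5},
    {"tx":0,"ty":3,"tz":0.5,"yaw":-2,"claw":5},
    {"tx":0,"ty":3,"tz":0,"yaw":-2,"claw":5},
    {"tx":0,"ty":3,"tz":0,"yaw":-2,"claw":5},
    {"tx":0,"ty":3,"tz":0,"yaw":-2,"claw":5},
    {"tx":0,"ty":3,"tz":0,"yaw":-2,"claw":5},
    {"tx":0,"ty":3,"tz":0,"yaw":-2,"claw":5},
    {"tx":0,"ty":3,"tz":0,"yaw":-2,"claw":5},
    {"tx":0,"ty":3,"tz":0,"yaw":-2,"claw":5},
    {"tx":0,"ty":3,"tz":0,"yaw":-2,"claw":5},
    {"tx":-0.1,"ty":3,"tz":0,"yaw":-1.4,"claw":5},
    {"tx":-0.1,"ty":2.4,"tz":0,"yaw":0,"claw":5},
    {"tx":0,"ty":1.6,"tz":0,"yaw":0,"claw":5},
    {"tx":0,"ty":0.9,"tz":0,"yaw":0,"claw":5},
  ],
)

```text
time_s: 16.4
position: [0.4447, 0.3564, 0.2137]
tool_rot: [[-0.848, -0.53, -0.005], [-0.53, 0.848, -0.006], [0.008, -0.002, -1.0]]
ft_force: [0.2, -0.2, -3.9]
grip_width: 0.062
gripper_force: 65.7
```

```bash
python3 - <<'E'
from h import *
s=st();R=s['tool_rot'];print(np.degrees(np.arctan2(R[1][1],R[0][1])),s['gripper_force'])
im,P=cloud('scene'); cv2.imwrite('pics/sc2.png',cv2.resize(im[70:270,60:340,::-1],None,fx=2.8,fy=2.8))
E
```

```text
t 16.4 oven mm [-120.     0.6  138.7] w [0.4447 0.3564 0.2137] q [ 26.9  25.6  74.4  -0.2  80.4 -95.1] F [ 0.2 -0.2 -3.9] grip 0.062
121.98408911906756 65.68202211521566
```

View pics/sc2.png

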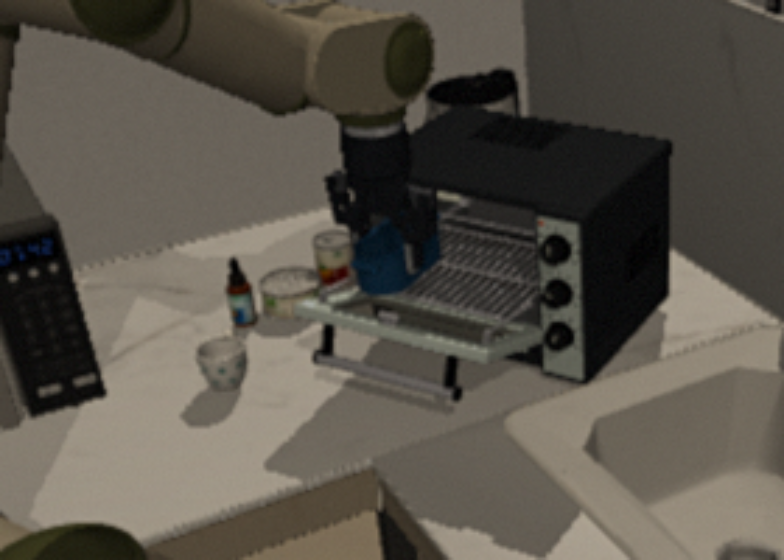

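The dish is held level at (395,250), above the open door, with the cavity free. I move in over the rack.

Request:
servo_tool(
  steps=[
    {"tx":0.85,"ty":0.53,"tz":-1,"yaw":0,"claw":5},
    {"tx":0.85,"ty":0.53,"tz":-1.5,"yaw":0,"claw":5},
    {"tx":0.85,"ty":0.53,"tz":-1.5,"yaw":0,"claw":5},
    {"tx":0.85,"ty":0.53,"tz":-0.8,"yaw":0,"claw":5},
    {"tx":1.1,"ty":0.69,"tz":0,"yaw":0,"claw":5},
    {"tx":1.1,"ty":0.69,"tz":0,"yaw":0,"claw":5},
    {"tx":0.7,"ty":0.44,"tz":0,"yaw":0,"claw":5},
    {"tx":0.31,"ty":0.19,"tz":0,"yaw":0,"claw":5},
    {"tx":0,"ty":0,"tz":-0.4,"yaw":0,"claw":5},
    {"tx":0,"ty":0,"tz":-0.3,"yaw":0,"claw":5},
    {"tx":0,"ty":0,"tz":-0.3,"yaw":0,"claw":5},
    {"tx":0,"ty":0,"tz":-0.2,"yaw":0,"claw":5},
    {"tx":0,"ty":0,"tz":0,"yaw":0,"claw":5},
  ],
)

```text
time_s: 17.75
position: [0.511, 0.3968, 0.1545]
tool_rot: [[-0.849, -0.529, -0.004], [-0.529, 0.849, -0.005], [0.006, -0.002, -1.0]]
ft_force: [-1.8, -1.3, 1.6]
grip_width: 0.0612
gripper_force: 66.6
```

```bash
python3 -c "
from h import *
s=st()"
```

```text
t 17.75 oven mm [-42.3  -0.2  79.5] w [0.511  0.3968 0.1545] q [ 27.4  35.9  65.8  -0.2  78.7 -94.5] F [-1.8 -1.3  1.6] grip 0.0612
```

Request:
servo_tool(
  steps=[
    {"tx":0,"ty":0,"tz":-0.1,"yaw":0,"claw":5},
    {"tx":0,"ty":0,"tz":-0.1,"yaw":0,"claw":5},
    {"tx":0,"ty":0,"tz":0,"yaw":0,"claw":5},
  ],
)

```text
time_s: 18.05
position: [0.5112, 0.397, 0.1537]
tool_rot: [[-0.849, -0.529, -0.003], [-0.529, 0.849, -0.004], [0.005, -0.002, -1.0]]
ft_force: [-6.3, -4.5, 10.1]
grip_width: 0.0614
gripper_force: 67.7
```

```bash
python3 - <<'E'
from h import *
s=st(); im,P=wcloud(); O=oven(P)*1000
hsv=cv2.cvtColor(im,cv2.COLOR_RGB2HSV); d=(hsv[...,0]>95)&(hsv[...,0]<130)&(hsv[...,1]>60)&(O[...,2]>30)&(O[...,2]<140)
q=O[d]; print(d.sum(),np.percentile(q,[1,50,99],axis=0).round(0).tolist())
for x in range(-110,60,10):
    m=(q[:,0]>=x)&(q[:,0]<x+10)
    if m.sum()>20: print(x,m.sum(),np.percentile(q[m][:,2],[5,95]).round(0),np.percentile(q[m][:,1],[2,98]).round(0))
E
```

```text
t 18.05 oven mm [-42.1  -0.2  78.7] w [0.5112 0.397  0.1537] q [ 27.4  36.   65.9  -0.2  78.4 -94.5] F [-6.3 -4.5 10.1] grip 0.0614
28875 [[-96.0, -131.0, 53.0], [-49.0, -2.0, 78.0], [14.0, 52.0, 138.0]]
-100 2179 [94. 98.] [-18.  13.]
-90 3177 [ 95. 102.] [-19.  17.]
-80 1659 [ 77. 102.] [-27.  24.]
-70 2071 [ 57. 101.] [-31.  27.]
-60 4975 [ 57. 138.] [-59.  57.]
-50 3419 [ 56. 107.] [-47.  45.]
-40 3208 [ 55. 129.] [-54.  52.]
-30 2548 [55. 98.] [-32.  27.]
-20 2039 [54. 93.] [-156.   24.]
-10 1609 [54. 87.] [-133.   24.]
0 1255 [53. 60.] [-26.  25.]
10 735 [53. 54.] [-25.  24.]
```

The back end has touched and the front is about 4 mm high, because the dish sagged in the grip. I ease the grip force and lower further so that it settles flat.

Request:
servo_tool(
  newtons=20,
  steps=[
    {"tx":0,"ty":0,"tz":0,"yaw":0,"claw":5},
    {"tx":0,"ty":0,"tz":0,"yaw":0,"claw":5},
    {"tx":0,"ty":0,"tz":-0.1,"yaw":0,"claw":5},
    {"tx":0,"ty":0,"tz":-0.1,"yaw":0,"claw":5},
    {"tx":0,"ty":0,"tz":-0.1,"yaw":0,"claw":5},
    {"tx":0,"ty":0,"tz":0,"yaw":0,"claw":5},
  ],
)

```text
time_s: 18.7
position: [0.511, 0.3972, 0.1502]
tool_rot: [[-0.848, -0.529, -0.004], [-0.529, 0.848, -0.004], [0.005, -0.002, -1.0]]
ft_force: [-6.6, -2.5, 9.7]
grip_width: 0.0615
gripper_force: 62.8
```

```bash
cat >> h.py <<'E'
def dish():
    im,P=wcloud(); O=oven(P)*1000
    hsv=cv2.cvtColor(im,cv2.COLOR_RGB2HSV); d=(hsv[...,0]>95)&(hsv[...,0]<130)&(hsv[...,1]>60)&(O[...,2]>30)&(O[...,2]<112)&(abs(O[...,1])<45)
    q=O[d]
    for x in range(-120,120,10):
        m=(q[:,0]>=x)&(q[:,0]<x+10)
        if m.sum()>20: print(x,m.sum(),np.percentile(q[m][:,2],[5,95]).round(0),np.percentile(q[m][:,1],[2,98]).round(0),end=' | ')
    print('Xmin',np.percentile(q[:,0],[.3,99.7]) if len(q) else '')
E
python3 -c "
from h import *
s=st();print(s['gripper_force']);dish()"
```

```text
t 18.7 oven mm [-42.2   0.1  75.2] w [0.511  0.3972 0.1502] q [ 27.4  36.1  66.1  -0.1  78.  -94.5] F [-6.6 -2.5  9.7] grip 0.0615
62.79627442359924
-100 2204 [89. 92.] [-17.  14.] | -90 3046 [90. 97.] [-19.  17.] | -80 1437 [78. 97.] [-27.  25.] | -70 2408 [53. 96.] [-30.  28.] | -60 3575 [53. 96.] [-32.  30.] | -50 3291 [53. 96.] [-31.  29.] | -40 2956 [52. 96.] [-31.  29.] | -30 2534 [52. 96.] [-29.  27.] | -20 1912 [52. 87.] [-26.  24.] | -10 1524 [52. 67.] [-26.  24.] | 0 1264 [52. 55.] [-26.  24.] | 10 490 [52. 54.] [-25.  23.] | Xmin [-97.5084808   13.86942003]
```

Request:
servo_tool(
  steps=[
    {"tx":0,"ty":0,"tz":0,"yaw":0,"claw":6.5},
    {"tx":0,"ty":0,"tz":0,"yaw":0,"claw":7},
    {"tx":0,"ty":0,"tz":0,"yaw":0,"claw":7.5},
    {"tx":0,"ty":0,"tz":0,"yaw":0,"claw":7.8},
    {"tx":0,"ty":0,"tz":0.5,"yaw":0,"claw":7.8},
    {"tx":0,"ty":0,"tz":1.5,"yaw":0,"claw":7.8},
    {"tx":0,"ty":0,"tz":2.5,"yaw":0,"claw":7.8},
    {"tx":0,"ty":0,"tz":2.5,"yaw":0,"claw":7.8},
    {"tx":-1.6,"ty":-1,"tz":0,"yaw":0,"claw":7.8},
    {"tx":-2.4,"ty":-1.5,"tz":0,"yaw":0,"claw":3},
    {"tx":-2.4,"ty":-1.5,"tz":0,"yaw":0,"claw":0},
    {"tx":-0.4,"ty":-0.25,"tz":0,"yaw":0,"claw":0},
    {"tx":0,"ty":0,"tz":0,"yaw":0,"claw":0},
    {"tx":0,"ty":0,"tz":0,"yaw":0,"claw":0},
    {"tx":0,"ty":0,"tz":0,"yaw":0,"claw":0},
  ],
)

```text
time_s: 20.25
position: [0.444, 0.3547, 0.2183]
tool_rot: [[-0.849, -0.529, -0.005], [-0.529, 0.849, -0.006], [0.007, -0.002, -1.0]]
ft_force: [1.1, -0.0, -0.1]
grip_width: -0.0001
gripper_force: 0.0
```

```bash
python3 - <<'E'
from h import *
s=st();dish()
im,P=cloud('scene'); cv2.imwrite('pics/sc3.png',cv2.resize(im[70:270,60:340,::-1],None,fx=2.8,fy=2.8))
O=oven(P)*1000; hsv=cv2.cvtColor(im,cv2.COLOR_RGB2HSV); d=(hsv[...,0]>95)&(hsv[...,0]<130)&(hsv[...,1]>60)&(O[...,2]>30)&(O[...,2]<112)&(abs(O[...,1])<60)&(O[...,0]>-130)&(O[...,0]<130)
print(d.sum(),np.percentile(O[d],[1,50,99],axis=0).round(0).tolist())
E
```

```text
t 20.25 oven mm [-121.5   -0.4  143.3] w [0.444  0.3547 0.2183] q [ 26.8  25.2  74.3  -0.2  80.9 -95.1] F [ 1.1 -0.  -0.1] grip -0.0001
-30 58 [52. 54.] [-5.  1.] | -20 98 [52. 54.] [-6.  2.] | -10 49 [52. 54.] [-6.  2.] | Xmin [-76.12035358  -4.78893247]
625 [[-99.0, -32.0, 46.0], [-30.0, -9.0, 76.0], [42.0, 30.0, 94.0]]
```

View pics/sc3.png

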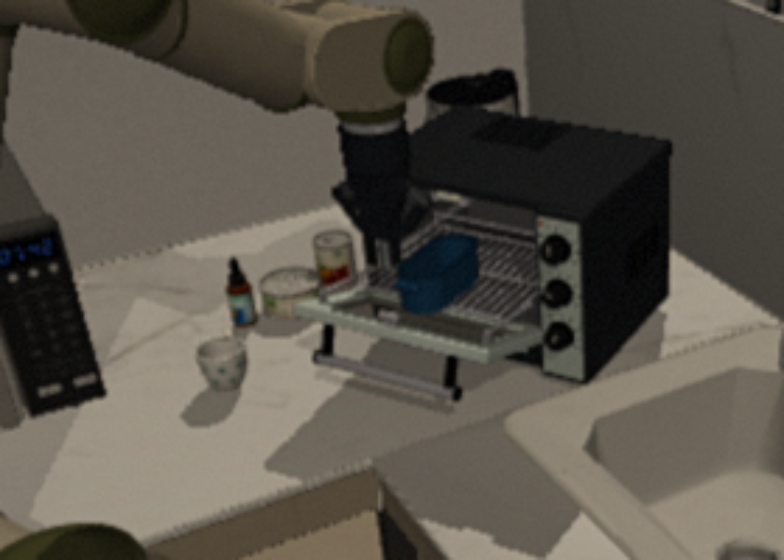

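The dish stands level on the rack at (437,272), with its front end overhanging. I push it back with the closed fingers.

Request:
servo_tool(
  steps=[
    {"tx":0,"ty":0,"tz":-2.5,"yaw":0,"claw":0},
    {"tx":0,"ty":0,"tz":-2.5,"yaw":0,"claw":0},
    {"tx":0,"ty":0,"tz":-1,"yaw":0,"claw":0},
    {"tx":0.34,"ty":0.212,"tz":0,"yaw":0,"claw":0},
    {"tx":0.34,"ty":0.212,"tz":0,"yaw":0,"claw":0},
    {"tx":0.34,"ty":0.212,"tz":0,"yaw":0,"claw":0},
    {"tx":0.34,"ty":0.212,"tz":0,"yaw":0,"claw":0},
    {"tx":0.34,"ty":0.212,"tz":0,"yaw":0,"claw":0},
    {"tx":0.34,"ty":0.212,"tz":0,"yaw":0,"claw":0},
    {"tx":0.34,"ty":0.212,"tz":0,"yaw":0,"claw":0},
    {"tx":0.34,"ty":0.212,"tz":0,"yaw":0,"claw":0},
    {"tx":0.34,"ty":0.212,"tz":0,"yaw":0,"claw":0},
    {"tx":0.34,"ty":0.212,"tz":0,"yaw":0,"claw":0},
    {"tx":0.34,"ty":0.212,"tz":0,"yaw":0,"claw":0},
    {"tx":0.34,"ty":0.212,"tz":0,"yaw":0,"claw":0},
    {"tx":0.34,"ty":0.212,"tz":0,"yaw":0,"claw":0},
    {"tx":0.34,"ty":0.212,"tz":0,"yaw":0,"claw":0},
  ],
)

```text
time_s: 22.05
position: [0.491, 0.3842, 0.1585]
tool_rot: [[-0.849, -0.529, -0.005], [-0.529, 0.849, -0.006], [0.007, -0.002, -1.0]]
ft_force: [-2.8, -1.2, 3.5]
grip_width: 0.0001
gripper_force: 1.8
```

```bash
cat >> h.py <<'E'
def sdish():
    im,P=cloud('scene'); O=oven(P)*1000; hsv=cv2.cvtColor(im,cv2.COLOR_RGB2HSV); d=(hsv[...,0]>95)&(hsv[...,0]<130)&(hsv[...,1]>60)&(O[...,2]>30)&(O[...,2]<112)&(abs(O[...,1])<60)&(O[...,0]>-130)&(O[...,0]<130)
    print(d.sum(),np.percentile(O[d],[1,50,99],axis=0).round(0).tolist()); return im
E
python3 - <<'E'
from h import *
s=st();dish();sdish()
E
```

```text
t 22.05 oven mm [-66.   -0.4  83.5] w [0.491  0.3842 0.1585] q [ 27.2  33.5  69.8  -0.2  77.1 -94.7] F [-2.8 -1.2  3.5] grip 0.0001
-80 99 [ 78. 112.] [-21.  18.] | -50 131 [91. 95.] [-4.  1.] | -10 58 [52. 54.] [-5.  1.] | Xmin [-79.9021631   -0.51862791]
450 [[-73.0, -33.0, 46.0], [13.0, -23.0, 72.0], [87.0, 28.0, 101.0]]
```

The dish is now centred near x = 20 mm on the rack, front end at about -55 mm. I back off, go round to the robot side of the open door's edge, and stop just short of contact.

Request:
servo_tool(
  steps=[
    {"tx":-0.85,"ty":-0.53,"tz":0,"yaw":0,"claw":0},
    {"tx":-0.85,"ty":-0.53,"tz":1.5,"yaw":0,"claw":0},
    {"tx":-1.7,"ty":-1.06,"tz":1.5,"yaw":0,"claw":0},
    {"tx":-2.5,"ty":-1.56,"tz":0,"yaw":0,"claw":0},
    {"tx":-2.5,"ty":-1.56,"tz":0,"yaw":0,"claw":0},
    {"tx":-1.7,"ty":-1.06,"tz":0,"yaw":0,"claw":0},
    {"tx":0,"ty":0,"tz":-2,"yaw":0,"claw":0},
    {"tx":0,"ty":0,"tz":-3,"yaw":0,"claw":0},
    {"tx":0,"ty":0,"tz":-2,"yaw":0,"claw":0},
    {"tx":0,"ty":0,"tz":-1,"yaw":0,"claw":0},
    {"tx":0.85,"ty":0.53,"tz":0,"yaw":0,"claw":0},
    {"tx":0.7,"ty":0.44,"tz":0,"yaw":0,"claw":0},
    {"tx":0,"ty":0,"tz":0,"yaw":0,"claw":0},
  ],
)

```text
time_s: 23.45
position: [0.4071, 0.3317, 0.1095]
tool_rot: [[-0.849, -0.529, -0.002], [-0.529, 0.849, -0.004], [0.004, -0.002, -1.0]]
ft_force: [0.0, 0.2, -0.2]
grip_width: -0.0002
gripper_force: 0.0
```

```bash
python3 - <<'E'
from h import *
s=st(); sdish()
E
```

```text
t 23.45 oven mm [-165.    -0.4   34.5] w [0.4071 0.3317 0.1095] q [ 26.3  28.   90.2  -0.2  62.1 -95.5] F [ 0.   0.2 -0.2] grip -0.0002
587 [[-55.0, -33.0, 44.0], [12.0, -9.0, 75.0], [85.0, 29.0, 95.0]]
```

Request:
servo_tool(
  steps=[
    {"tx":0.25,"ty":0.16,"tz":0,"yaw":0,"claw":0},
    {"tx":0.25,"ty":0.16,"tz":0,"yaw":0,"claw":0},
    {"tx":0.17,"ty":0.11,"tz":0,"yaw":0,"claw":0},
    {"tx":0.1,"ty":0.062,"tz":0.3,"yaw":0,"claw":0},
    {"tx":0.1,"ty":0.062,"tz":0.32,"yaw":0,"claw":0},
    {"tx":0.1,"ty":0.062,"tz":0.32,"yaw":0,"claw":0},
    {"tx":0.1,"ty":0.062,"tz":0.32,"yaw":0,"claw":0},
  ],
)

```text
time_s: 24.2
position: [0.4148, 0.337, 0.1208]
tool_rot: [[-0.849, -0.529, -0.009], [-0.529, 0.849, -0.008], [0.011, -0.002, -1.0]]
ft_force: [-4.7, -4.1, -2.3]
grip_width: -0.0002
gripper_force: 3.2
```

```bash
python3 - <<'E'
from h import *
s=st(); doorpts()
E
```

```text
t 24.2 oven mm [-155.6   -0.    45.8] w [0.4148 0.337  0.1208] q [ 26.5  28.1  87.6  -0.2  65.  -95.4] F [-4.7 -4.1 -2.3] grip -0.0002
-170 17657 [  5. 108. 126.] | -160 8206 [  7. 102. 124.] | -150 2840 [  6.  81. 101.] | -140 364 [58. 60. 61.] | -130 138 [56. 57. 59.] |
```

Request:
servo_tool(
  steps=[
    {"tx":0.1,"ty":0.062,"tz":0.27,"yaw":0,"claw":0},
    {"tx":0.1,"ty":0.062,"tz":0.27,"yaw":0,"claw":0},
    {"tx":0.1,"ty":0.062,"tz":0.27,"yaw":0,"claw":0},
    {"tx":0.1,"ty":0.062,"tz":0.27,"yaw":0,"claw":0},
    {"tx":0.1,"ty":0.062,"tz":0.27,"yaw":0,"claw":0},
    {"tx":0.1,"ty":0.062,"tz":0.27,"yaw":0,"claw":0},
    {"tx":0.12,"ty":0.075,"tz":0.27,"yaw":0,"claw":0},
    {"tx":0.12,"ty":0.075,"tz":0.27,"yaw":0,"claw":0},
    {"tx":0.12,"ty":0.075,"tz":0.27,"yaw":0,"claw":0},
    {"tx":0.13,"ty":0.081,"tz":0.26,"yaw":0,"claw":0},
    {"tx":0.13,"ty":0.081,"tz":0.26,"yaw":0,"claw":0},
    {"tx":0.13,"ty":0.081,"tz":0.26,"yaw":0,"claw":0},
  ],
)

```text
time_s: 25.45
position: [0.4276, 0.3449, 0.1531]
tool_rot: [[-0.849, -0.529, -0.01], [-0.529, 0.849, -0.009], [0.013, -0.002, -1.0]]
ft_force: [-9.4, -7.4, 3.0]
grip_width: -0.0001
gripper_force: 5.9
```

```bash
python3 - <<'E'
from h import *
s=st(); doorpts(); sdish()
E
```

```text
t 25.45 oven mm [-1.406e+02 -1.000e-01  7.810e+01] w [0.4276 0.3449 0.1531] q [ 26.6  27.2  82.8  -0.2  70.8 -95.3] F [-9.4 -7.4  3. ] grip -0.0001
-160 14838 [ 41. 133. 158.] | -150 10319 [ 44. 147. 157.] | -140 2742 [115. 124. 154.] | -130 1238 [80. 84. 91.] | -120 244 [86. 89. 92.] | -110 120 [79. 83. 85.] | 
575 [[-42.0, -33.0, 46.0], [25.0, -12.0, 75.0], [97.0, 30.0, 95.0]]
```

Request:
servo_tool(
  steps=[
    {"tx":0.14,"ty":0.088,"tz":0.25,"yaw":0,"claw":0},
    {"tx":0.14,"ty":0.088,"tz":0.25,"yaw":0,"claw":0},
    {"tx":0.15,"ty":0.094,"tz":0.25,"yaw":0,"claw":0},
    {"tx":0.15,"ty":0.094,"tz":0.25,"yaw":0,"claw":0},
    {"tx":0.16,"ty":0.1,"tz":0.25,"yaw":0,"claw":0},
    {"tx":0.16,"ty":0.1,"tz":0.25,"yaw":0,"claw":0},
    {"tx":0.17,"ty":0.106,"tz":0.24,"yaw":0,"claw":0},
    {"tx":0.17,"ty":0.106,"tz":0.24,"yaw":0,"claw":0},
    {"tx":0.17,"ty":0.106,"tz":0.23,"yaw":0,"claw":0},
    {"tx":0.18,"ty":0.112,"tz":0.23,"yaw":0,"claw":0},
    {"tx":0.18,"ty":0.112,"tz":0.23,"yaw":0,"claw":0},
    {"tx":0.18,"ty":0.112,"tz":0.22,"yaw":0,"claw":0},
    {"tx":0.19,"ty":0.119,"tz":0.22,"yaw":0,"claw":0},
    {"tx":0.19,"ty":0.119,"tz":0.21,"yaw":0,"claw":0},
    {"tx":0.19,"ty":0.119,"tz":0.21,"yaw":0,"claw":0},
    {"tx":0.19,"ty":0.119,"tz":0.2,"yaw":0,"claw":0},
  ],
)

```text
time_s: 27.15
position: [0.4557, 0.3625, 0.1916]
tool_rot: [[-0.849, -0.529, -0.007], [-0.529, 0.849, -0.007], [0.009, -0.002, -1.0]]
ft_force: [-7.3, -5.6, 6.0]
grip_width: -0.0003
gripper_force: 4.5
```

```bash
python3 - <<'E'
from h import *
s=st(); doorpts(); sdish()
E
```

```text
t 27.15 oven mm [-1.074e+02 -1.000e-01  1.166e+02] w [0.4557 0.3625 0.1916] q [ 26.9  27.9  74.3  -0.2  78.3 -95. ] F [-7.3 -5.6  6. ] grip -0.0003
-140 3393 [86. 91. 93.] | -130 2191 [ 89.  92. 153.] | -120 4930 [152. 164. 171.] | -110 1489 [154. 159. 172.] | -100 1819 [118. 123. 162.] | -90 203 [123. 126. 127.] | -20 24 [46. 46. 47.] | 
419 [[-65.0, -35.0, 47.0], [62.0, -0.0, 81.0], [114.0, 30.0, 95.0]]
```

Request:
servo_tool(
  steps=[
    {"tx":0.2,"ty":0.125,"tz":0.2,"yaw":0,"claw":0},
    {"tx":0.2,"ty":0.125,"tz":0.2,"yaw":0,"claw":0},
    {"tx":0.21,"ty":0.131,"tz":0.19,"yaw":0,"claw":0},
    {"tx":0.22,"ty":0.137,"tz":0.19,"yaw":0,"claw":0},
    {"tx":0.22,"ty":0.137,"tz":0.18,"yaw":0,"claw":0},
    {"tx":0.23,"ty":0.144,"tz":0.17,"yaw":0,"claw":0},
    {"tx":0.23,"ty":0.144,"tz":0.17,"yaw":0,"claw":0},
    {"tx":0.23,"ty":0.144,"tz":0.16,"yaw":0,"claw":0},
    {"tx":0.24,"ty":0.15,"tz":0.15,"yaw":0,"claw":0},
    {"tx":0.24,"ty":0.15,"tz":0.14,"yaw":0,"claw":0},
    {"tx":0.25,"ty":0.156,"tz":0.13,"yaw":0,"claw":0},
    {"tx":0.25,"ty":0.156,"tz":0.12,"yaw":0,"claw":0},
    {"tx":0.26,"ty":0.162,"tz":0.11,"yaw":0,"claw":0},
    {"tx":0.26,"ty":0.162,"tz":0.1,"yaw":0,"claw":0},
    {"tx":0.26,"ty":0.162,"tz":0.09,"yaw":0,"claw":0},
    {"tx":0.26,"ty":0.162,"tz":0.08,"yaw":0,"claw":0},
  ],
)

```text
time_s: 28.85
position: [0.4945, 0.3865, 0.2143]
tool_rot: [[-0.849, -0.529, -0.005], [-0.529, 0.849, -0.006], [0.007, -0.002, -1.0]]
ft_force: [-3.3, -2.3, 2.6]
grip_width: -0.0004
gripper_force: 1.5
```

```bash
python3 - <<'E'
from h import *
s=st(); doorpts(); im=sdish(); 
E
```

```text
t 28.85 oven mm [-61.8  -0.3 139.3] w [0.4945 0.3865 0.2143] q [ 27.3  31.3  64.2  -0.1  84.9 -94.6] F [-3.3 -2.3  2.6] grip -0.0004
-110 583 [124. 127. 128.] | -100 4864 [128. 131. 133.] | -90 1069 [128. 130. 132.] | -80 151 [167. 170. 172.] | -60 305 [141. 143. 145.] | -50 1813 [121. 138. 147.] | -40 362 [ 94.  98. 149.] | -30 1484 [63. 78. 92.] | -20 1406 [14. 39. 58.] | -10 931 [-3. 18. 27.] | 0 555 [-51. -34. -27.] | 
118 [[-38.0, -52.0, 62.0], [106.0, 16.0, 87.0], [129.0, 30.0, 111.0]]
```

Request:
servo_tool(
  steps=[
    {"tx":0.2,"ty":0.125,"tz":0.06,"yaw":0,"claw":0},
    {"tx":0.2,"ty":0.125,"tz":0.06,"yaw":0,"claw":0},
    {"tx":0.2,"ty":0.125,"tz":0.06,"yaw":0,"claw":0},
    {"tx":0.2,"ty":0.125,"tz":0.06,"yaw":0,"claw":0},
    {"tx":0.2,"ty":0.125,"tz":0.06,"yaw":0,"claw":0},
    {"tx":0.2,"ty":0.125,"tz":0.06,"yaw":0,"claw":0},
    {"tx":0.2,"ty":0.125,"tz":0.06,"yaw":0,"claw":0},
    {"tx":0.2,"ty":0.125,"tz":0.06,"yaw":0,"claw":0},
    {"tx":0.2,"ty":0.125,"tz":0.06,"yaw":0,"claw":0},
    {"tx":0.2,"ty":0.125,"tz":0.06,"yaw":0,"claw":0},
    {"tx":0.2,"ty":0.125,"tz":0.03,"yaw":0,"claw":0},
    {"tx":0.2,"ty":0.125,"tz":0.03,"yaw":0,"claw":0},
    {"tx":0.2,"ty":0.125,"tz":0.03,"yaw":0,"claw":0},
  ],
)

```text
time_s: 30.25
position: [0.5193, 0.4021, 0.221]
tool_rot: [[-0.849, -0.529, -0.009], [-0.529, 0.849, -0.008], [0.011, -0.002, -1.0]]
ft_force: [-9.3, -9.0, 4.0]
grip_width: -0.0002
gripper_force: 6.4
```

```bash
python3 - <<'E'
from h import *
s=st(); doorpts() 
E
```

```text
t 30.25 oven mm [-32.5  -0.2 146. ] w [0.5193 0.4021 0.221 ] q [ 27.5  34.2  57.7  -0.2  88.7 -94.4] F [-9.3 -9.   4. ] grip -0.0002
-80 3056 [141. 146. 148.] | -70 4192 [145. 148. 149.] | -30 2270 [130. 141. 152.] | -20 3971 [ 88. 108. 153.] | -10 5013 [ 8. 48. 84.] | 0 183 [-53. -35. -33.] |
```

Force is now 13 N, so it's against the catch. I push through.

Request:
servo_tool(
  steps=[
    {"tx":0.17,"ty":0.106,"tz":0,"yaw":0,"claw":0},
    {"tx":0.17,"ty":0.106,"tz":0,"yaw":0,"claw":0},
    {"tx":0.17,"ty":0.106,"tz":0,"yaw":0,"claw":0},
    {"tx":0.17,"ty":0.106,"tz":0,"yaw":0,"claw":0},
    {"tx":0.17,"ty":0.106,"tz":0,"yaw":0,"claw":0},
    {"tx":0.17,"ty":0.106,"tz":0,"yaw":0,"claw":0},
    {"tx":0.17,"ty":0.106,"tz":0,"yaw":0,"claw":0},
  ],
)

```text
time_s: 31.0
position: [0.5317, 0.4098, 0.221]
tool_rot: [[-0.849, -0.529, -0.007], [-0.529, 0.849, -0.007], [0.01, -0.002, -1.0]]
ft_force: [-8.6, -5.9, 4.0]
grip_width: -0.0002
gripper_force: 5.7
```

```bash
python3 - <<'E'
from h import *
s=st(); doorpts() 
E
```

```text
t 31.0 oven mm [-17.9  -0.2 146. ] w [0.5317 0.4098 0.221 ] q [ 27.6  35.7  54.9  -0.2  89.9 -94.3] F [-8.6 -5.9  4. ] grip -0.0002
-70 742 [146. 148. 150.] | -60 5958 [150. 153. 155.] | -50 1197 [151. 152. 154.] | -10 12532 [ 26. 100. 152.] | 0 138 [153. 154. 154.] |
```

Request:
servo_tool(
  steps=[
    {"tx":0.1,"ty":0.062,"tz":0,"yaw":0,"claw":0},
    {"tx":0.1,"ty":0.062,"tz":0,"yaw":0,"claw":0},
    {"tx":0.1,"ty":0.062,"tz":0,"yaw":0,"claw":0},
    {"tx":0.1,"ty":0.062,"tz":0,"yaw":0,"claw":0},
    {"tx":0,"ty":0,"tz":0,"yaw":0,"claw":0},
  ],
)

```text
time_s: 31.55
position: [0.5319, 0.41, 0.221]
tool_rot: [[-0.848, -0.529, -0.018], [-0.529, 0.849, -0.014], [0.022, -0.003, -1.0]]
ft_force: [-25.4, -18.5, 8.2]
grip_width: -0.0001
gripper_force: 15.6
```

```bash
python3 - <<'E'
from h import *
s=st(); doorpts() 
E
```

```text
t 31.55 oven mm [-17.7  -0.2 146. ] w [0.5319 0.41   0.221 ] q [ 27.6  36.1  54.2  -0.2  91.  -94.3] F [-25.4 -18.5   8.2] grip -0.0001
-70 510 [147. 148. 150.] | -60 5935 [150. 153. 155.] | -50 1213 [151. 152. 154.] | -10 12588 [ 20.  99. 152.] | 0 141 [152. 153. 154.] |
```

At 31 N the door moved no further, so it's at its stop. I back to the middle of the gap, lift out, move clear and verify.

Request:
servo_tool(
  steps=[
    {"tx":-0.4,"ty":-0.25,"tz":0,"yaw":0,"claw":0},
    {"tx":-0.8,"ty":-0.5,"tz":0,"yaw":0,"claw":0},
    {"tx":0,"ty":0,"tz":0,"yaw":0,"claw":0},
    {"tx":0,"ty":0,"tz":1.5,"yaw":0,"claw":0},
    {"tx":0,"ty":0,"tz":2.5,"yaw":0,"claw":0},
    {"tx":0,"ty":0,"tz":3,"yaw":0,"claw":0},
    {"tx":0,"ty":0,"tz":3,"yaw":0,"claw":0},
    {"tx":-2,"ty":-1.2,"tz":0,"yaw":0,"claw":0},
    {"tx":-3,"ty":-1.9,"tz":0,"yaw":0,"claw":0},
    {"tx":-3,"ty":-1.9,"tz":0,"yaw":0,"claw":0},
    {"tx":0,"ty":0,"tz":0,"yaw":0,"claw":0},
    {"tx":0,"ty":0,"tz":0,"yaw":0,"claw":0},
  ],
)

```text
time_s: 32.8
position: [0.4443, 0.3551, 0.3218]
tool_rot: [[-0.849, -0.529, -0.004], [-0.529, 0.849, -0.005], [0.006, -0.002, -1.0]]
ft_force: [0.2, 0.5, 1.2]
grip_width: -0.0001
gripper_force: 0.0
```

```bash
python3 - <<'E'
from h import *
s=st(); im,P=cloud('top'); O=oven(P)*1000
k=(abs(O[...,1])<75)&(O[...,2]>120)&(O[...,2]<162)&(O[...,0]<-35)&(O[...,0]>-90)
P0=oven(np.load('top.npy'))*1000; k0=(abs(P0[...,1])<75)&(P0[...,2]>120)&(P0[...,2]<162)&(P0[...,0]<-35)&(P0[...,0]>-90)
print('bar now',np.percentile(O[k],[5,50,95],axis=0).round(1).tolist(),'\nbefore',np.percentile(P0[k0],[5,50,95],axis=0).round(1).tolist())
for c,r in((397,210),(424,210),(400,232)): print(P[r,c].round(3))
im=env.get_image('scene')[0]; cv2.imwrite('pics/sc4.png',im[...,::-1])
E
```

```text
t 32.8 oven mm [-121.    -0.3  246.8] w [0.4443 0.3551 0.3218] q [ 26.8  21.7  62.7  -0.2  95.9 -95.2] F [0.2 0.5 1.2] grip -0.0001
bar now [[-60.6, -70.8, 144.0], [-55.1, -32.3, 149.4], [-47.7, 7.5, 152.8]] 
before [[-60.8, -67.7, 144.9], [-55.2, -0.4, 149.7], [-48.1, 67.4, 153.3]]
[ 0.555 -0.261  0.087]
[ 0.554 -0.331  0.11 ]
[ 0.493 -0.281  0.042]
```

View pics/sc4.png

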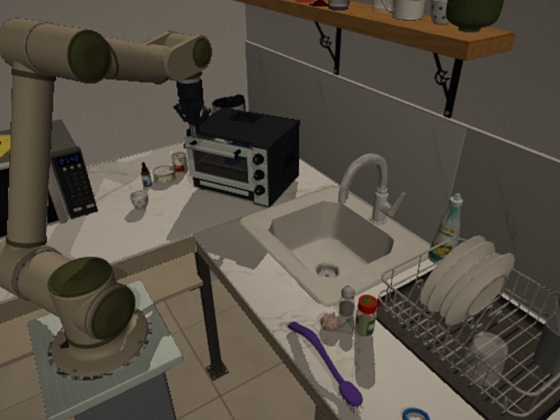

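The handle is back at its original shut position, with the door flat against the oven at (225,165). The salt, spice jar and garlic haven't moved, and the gripper is clear.

```bash
python3 -c "
from rig import env
print(env.close_job())"
```

```text
the job is handed in; nothing more can be done
None
```

I handed the job in at about 33 s: the dish was last seen standing level on the wire rack as the door came up, the door is back at its original shut position past the catch, and the salt, spice jar and garlic have not moved.

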